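# Slide the drying cassette under the spring clip of the drying box and start it

### The arm

A 6-joint arm with a two-finger parallel gripper is mounted at the origin on the work surface. World frame = base frame: x ahead of the robot, y to its left, z up, the work surface at z = 0. Lengths are in m, angles in rad, forces in N, time in s.
With the tool pointing down it reaches from about 0.325 to 1 m from the base axis. Payload 5.1 kg.
Tool frame: the origin (TCP) lies midway between the tips of the shut fingers; the grasp point (between the pads) lies 19 mm behind it (r.pinch_z is the z of the grasp point in the tool frame, in m); z points along the fingers, x is the direction in which the jaws open and shut, and the axes are right-handed (so a half turn about z gives the same grasp; the last joint's range is limited). The gripper opens to 85 mm and grips with 20 to 120 N. Pads are 22 mm wide; open, the fingers measure 114 mm over their backs; the gripper's body (76 mm by 85 mm) begins 54 mm behind the grasp point. The pads swing forward as they close: fully open they stand 13 mm farther back than shut.
Start: joints at [-1.356, 0.124, 1.65, -0, 1.367, -0.083], TCP at [0.191, -0.621, 0.231] pointing down, gripper open.
Joint ranges: [-2.61, 2.61], [-1.02, 2.33], [0.03, 2.71], [-1.35, 4.49], [0.32, 2.68], [-2.91, 2.91]. Speed limits (rad/s): [2.57, 2.57, 3.14, 3.14, 3.14, 3.14].

### API

Orientations are given as a unit quaternion [x, y, z, w].
In Python, from station import r, imaging gives the robot as it stands.
- The arm moves only by the tool step_arm, never from a script. Its argument "motion" is a list that holds one entry, the list of rows, each a list of 7 numbers: the shift along the tool's x, y, z in units of 25 mm (1.0 is 25 mm), then the turn, a rotation vector about the tool's x, y, z in degrees, then the finger opening in mm, from 0 to 85.4. A call has 1 to 20 rows; each row shifts and turns the commanded pose from where the row before left it, along the tool's axes as they then stand; what a row does not reach is not made up. A row lasts 1/10 s, in which the tool goes at most 50 mm and 8.59 degrees, less where a joint would pass 70% of its speed; a pose out of reach is approached as far as the arm can. A call is refused whole if a number of a shift passes 1 or a number of a turn 8.59, either way. A call with a gripper value outside its range is refused whole. The fingers move at their own pace and stop on an object; the grip force is fixed at half the most. Time passes only in rows, so rows that do not move let the fingers close. It gives the time, the measured TCP pose, the force and the opening at its end, in the units of the state.
- r.get_state(): the state, without advancing time (a new reading comes with each control period).
- imaging.snapshot(name): name is "scene" or "top" or "wrist"; returns a dict with "image" (384x512x3 uint8, blue, green, red), "mtx" (3x3 intrinsics, pixels), "k1" (the pictures are not rectified: a ray, as slopes to the right and down, at radius r is drawn at 1 + k1 r^2 times it, then the intrinsics apply), "camera_from_world" (4x4, takes a point from world to camera coordinates); the wrist camera has in their place "mount" (4x4, takes a point from camera to tool coordinates, whose origin is the TCP and whose axes are the tool frame's). Camera axes: x right, y down, z forward; pixel columns grow to the right and rows downward; lengths in m; the calibration is good to about 2 mm. A picture is of the moment at which its call begins: read the wrist's pose just before it. There is no depth.
- r.job_done(): hands the job in, once; it reports no verdict.
The state is a dict: "clock": time; "joint_positions": joint angles; "joint_velocities": joint speeds; "effort": joint torques, N m; "ee_pos": TCP position; "tcp_rot": TCP orientation; "force": force on the tool from outside, world axes, zero at the start; "wrist_torque": the same for the moment, N m; "grip_width": finger opening in m.
Only numpy, scipy, OpenCV 4.12 (cv2) and the standard library are available. Lean on these libraries where they do the work, as an engineer would, in place of code of your own. Each camera call takes 0.05 s, during which the arm holds its last target.

### The job

Load the flat blue drying cassette on the warming plate of the white drying box: with one fingertip hold the spring clip's black thumb tail down, and while it is down push the cassette with the other fingertip beneath the raised jaw until it is fully home against the end stops; only then let go of the clip, so that its jaw closes on the cassette. Then press the box's green start button and leave everything alone. Touch and push only: do not lift the cassette, and do not disturb the vase or the two battery trays.

Things in the scene. Friction and masses are not known exactly. Their poses are not given: they have to be found in the camera images.
- dryer: White electric drying box for hearing aids, 130 (x) by 230 (y) mm, fixed. Origin: centre of its underside, on the table; -x is its front. Rear half (x 5 to 65 mm): top at 59 mm, with a fixed clear lid 12 mm higher and the green button. Front half: top at 48 mm, on it the aluminium warming plate, top at 58 mm, x -60 to 0, y -80 to 28 mm. The cassette is pushed along x = -30 mm towards +y.
- cassette: Loose drying cassette, a flat blue frame with a pale grille, 46 (x) by 30 (y) by 7 mm high, 25 g. Origin: centre of its underside; its y axis is the push direction. It starts flat on the warming plate, between or just before the rails, its leading (+y) edge 5 to 33 mm short of the clip's closed jaw.
- cassette_home (a point): Point on the plate's top where the cassette's origin lies when fully home (x -30, y 5, z 58 mm in the box's frame). Axes as the box's. There the cassette's front edge meets two end stops, 6 mm high, faces at y = 20 mm, either side of the clip.
- channel_mouth (a point): Midline of the plate's top at the start of the two guide rails (box frame x -30, y -16, z 58 mm). The rails are 5 mm high, inner faces 49 mm apart, and run from here to the end stops, 36 mm on in +y; before here they flare outwards for 11 mm.
- clip_pin (a point): Hinge pin of the spring clip, along the box's x axis (box frame x -30, y 26, z 64 mm). The pin sits between two steel ears: tops 69 mm above the table, y 20 to 32, x -45 to -15 mm. Beyond y = 28 mm the space under the clip's tail is free down to 48 mm.
- clip (a joint): Steel rocker clip, 22 mm wide (x). Rad: 0 closed by its spring, grows as the tail (+y) is pressed and the jaw (-y) rises, stop at 0.70. The tail slopes up from the pin by 0.50 rad at 0; at 0.50 it is level, its top 3.5 mm above the plate, the height at which the other fingertip can push the cassette. Pressed 25 mm from the pin: 2 N to start, 8 N at 0.50. Springs back.
- clip_pad (a point): Middle of the top of the clip's black grip pad, which covers the tail from 10 to 42 mm from the pin (this point: 26 mm). Clip closed: about 74 mm above the table, 16 mm above the plate. Moves with the clip. A fingertip can slide along the pad, towards or away from the pin, while it presses.
- clip_jaw (a point): Middle of the lower edge of the clip's jaw lip (2 mm thick, outer face at y = 7 mm in the box's frame when closed). Moves with the clip. Height above the plate: 3 mm at clip 0 (the 7 mm cassette cannot pass), 7 mm at 0.23 (so it rests on the cassette), 8.5 mm at 0.30, 12 mm at 0.50.
- start (a joint): Green round start button, 22 mm across, in a grey collar of 38 mm on the rear half of the drying box. Value in m: 0 up, 0.005 fully down; springs back; 4 N for fully down.
- start_top (a point): Middle of the top of the start button, 71 mm above the table when up (x = 35, y = 76 mm in the box's frame); the collar's top is 9 mm lower.
- vase: Blue ceramic vase, 122 mm high, 74 mm across, loose. Origin: centre of its foot. Leave it alone.
- tray_orange: Orange plastic battery tray, open box 62 (x) by 92 (y) by 20 mm, loose, the lower of the two. Origin: centre of its underside. Leave it alone.
- tray_brown: Brown plastic battery tray of the same size, stacked on the orange one, with button cells in it. Origin: centre of its underside. Leave it alone.
Mind the look-alikes: they are no part of the job. What is shaped like the cassette but yellow is not meant.

How it is judged:
On the way, in this order (a step that is already met when the one before it is completed fails the run):
1. the cassette is fully home under the jaw while a finger still holds the clip open (value of joint clip above 0.27 rad and contact force between the fingers and clip above 1 N and distance between cassette and cassette_home below 0.003 m), for 0.1 s.
2. the clip is let go and clamps the cassette at home (value of joint clip between 0.18 and 0.262 rad and contact force between the fingers and clip below 0.1 N and contact force between clip and cassette above 2 N and distance between cassette and cassette_home below 0.003 m), for 0.1 s.
3. the start button is pressed down (value of joint start above 0.0035 m), for 0.05 s.
At the end, for the whole second after the job is handed in: Cassette at rest within 3 mm of home and square to the box (0.08 rad), the clip closed on it (0.18 to 0.262 rad, over 2 N), the start button up again, vase and trays within 15 mm of where they stood (distance between cassette and cassette_home below 0.003 m and angle between the y axis of cassette and the y axis of dryer, either way round below 0.08 rad and value of joint clip between 0.18 and 0.262 rad and contact force between clip and cassette above 2 N and value of joint start below 0.001 m and linear speed of cassette below 0.01 m/s and distance of each of vase, tray_orange, tray_brown from where it was at the start of the episode below 0.015 m); the robot touches nothing.
It fails at once if the cassette was lifted or tipped (z of cassette in the frame of dryer above 0.063 m or angle between cassette's own z axis and vertical above 0.2 rad).
It fails at once if the cassette was pushed off the warming plate (z of cassette in the frame of dryer below 0.053 m).
It fails at once if the vase was shoved or tipped (distance of vase from where it was at the start of the episode above 0.015 m or angle between vase's own z axis and vertical above 0.25 rad).
It fails at once if a battery tray was shoved or lifted (distance of any of tray_orange, tray_brown from where it was at the start of the episode above 0.015 m).
It also fails if it takes over 48 s, if anything falls off the work surface, if the arm or the gripper's body presses on something with over 40 N, if the wrist force passes 120 N, or if a joint passes its speed limit or range.

## Working session

There is one attempt and no reset: what is moved stays moved. The work goes in short steps, Python scripts to look and compute and a tool call to move; the robot and the scene stay as the last step left them, time stands still between calls to the robot, and variables do not carry over. Pictures are saved under pics/ and viewed, and the job is handed in when it is done.

Besides the shell and the picture viewer there is one more tool, called after "Emit:" as a command line: name --argument value ..., lists and objects as JSON in quotes. step_arm: Moves the arm, as the interface text tells. Its arguments: {"type":"object","properties":{"motion":{"type":"array","items":{"type":"array","items":{"type":"array","items":{"type":"number"}}}}},"required":["motion"]}

```bash
ls; mkdir -p pics
python3 - <<'E'
from station import r, imaging
import cv2
print(r.get_state())
for n in ("scene","top","wrist"):
    s=imaging.snapshot(n); cv2.imwrite(f"pics/{n}0.png",s["image"])
    print(n,s["mtx"],s["k1"],s.get("camera_from_world"),s.get("mount"))
E
```

```text
pics
{'clock': 0.0, 'joint_positions': array([-1.35561172e+00,  1.24518229e-01,  1.65172652e+00,  1.17748932e-05,
        1.36754217e+00, -8.25957824e-02]), 'joint_velocities': array([-0.00095763, -0.00110908,  0.00111241,  0.00051071, -0.00033602,
       -0.00060395]), 'effort': array([ 1.08503791e-03, -4.23605382e+01, -3.65446723e+01, -5.87705884e-06,
        7.04627440e-03,  5.85427003e-06]), 'ee_pos': array([ 0.19054897, -0.62076775,  0.23001352]), 'tcp_rot': array([ 8.04175094e-01, -5.94391465e-01, -8.21680142e-04, -7.27029484e-04]), 'force': array([ 0.2393252 , -0.28979594, -0.0253041 ]), 'wrist_torque': array([0.03389397, 0.01369406, 0.01499256]), 'grip_width': 0.08531233721425578}
scene [[409.31251762   0.         250.1084584 ]
 [  0.         409.31251762 198.28452983]
 [  0.           0.           1.        ]] -0.026455770304825287 [[-0.5487335   0.8357711   0.01944778  0.25447673]
 [ 0.45085563  0.31544341 -0.8349998  -0.16521976]
 [-0.70400337 -0.44942422 -0.54990647  1.16988061]
 [ 0.          0.          0.          1.        ]] None
top [[372.19138407   0.         261.03256824]
 [  0.         372.19138407 194.18156224]
 [  0.           0.           1.        ]] -0.09927475623983843 [[-0.00879446 -0.99930896  0.03611458  0.0181631 ]
 [-0.99595336  0.00552315 -0.08970168  0.49129929]
 [ 0.08944023 -0.03675731 -0.99531369  0.74952487]
 [ 0.          0.          0.          1.        ]] None
wrist [[280.09652704   0.         257.58904996]
 [  0.         280.09652704 184.16169276]
 [  0.           0.           1.        ]] -0.058178334715394395 None [[ 9.99998793e-01  6.45979181e-04 -1.41325985e-03  2.62704728e-04]
 [-1.53724492e-04  9.46159132e-01  3.23701827e-01 -8.31819548e-02]
 [ 1.54627335e-03 -3.23701219e-01  9.46158089e-01 -1.41867468e-01]
 [ 0.00000000e+00  0.00000000e+00  0.00000000e+00  1.00000000e+00]]
```

View pics/scene0.png

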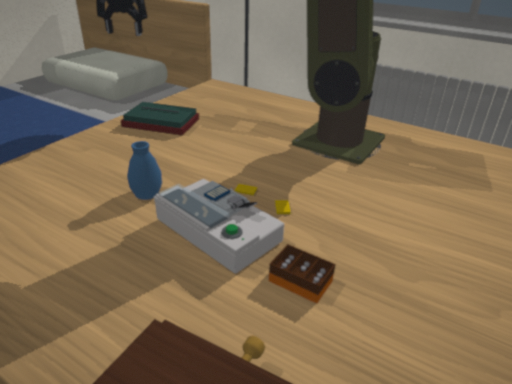

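View pics/top0.png

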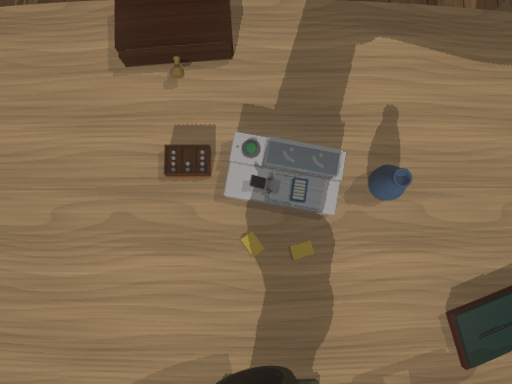

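View pics/wrist0.png

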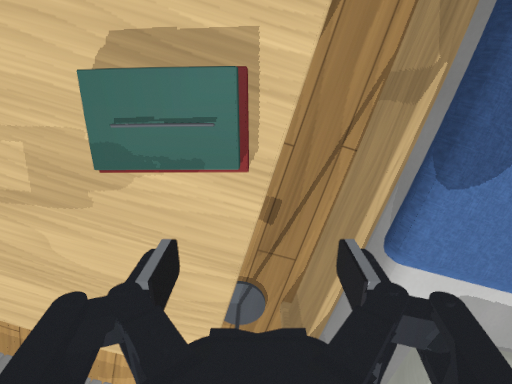

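Run:
```python
import cv2
a=cv2.imread("pics/top0.png")[120:270,210:360]; cv2.imwrite("pics/top0c.png",cv2.resize(a,None,fx=4,fy=4,interpolation=cv2.INTER_CUBIC))
a=cv2.imread("pics/scene0.png")[165:285,140:300]; cv2.imwrite("pics/scene0c.png",cv2.resize(a,None,fx=5,fy=5,interpolation=cv2.INTER_CUBIC))
```

```text
(no output)
```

View pics/top0c.png

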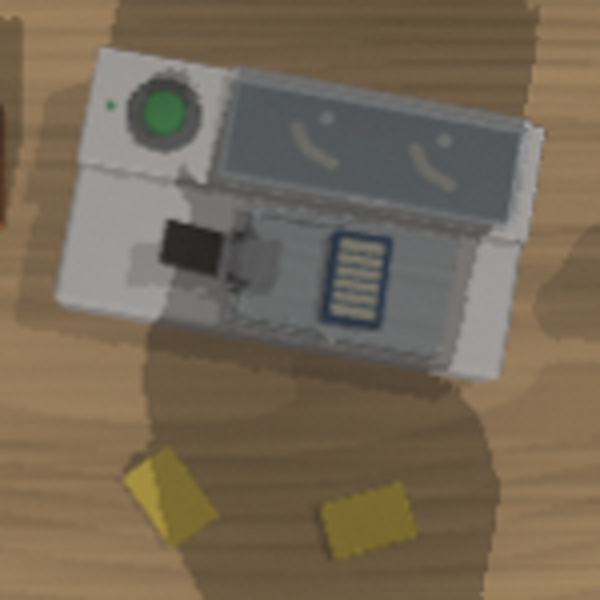

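View pics/scene0c.png

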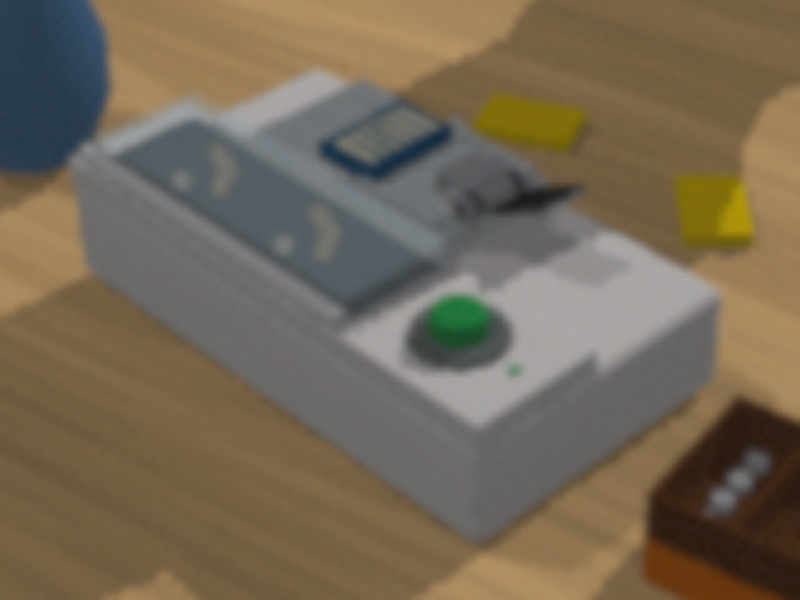

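```bash
cat > h.py <<'E'
import numpy as np, cv2
from scipy.spatial.transform import Rotation as R
def project(P,s,T=None):
    """P Nx3 world; T camera_from_world"""
    T=s["camera_from_world"] if T is None else T
    P=np.atleast_2d(P).astype(float)
    return cv2.projectPoints(P,cv2.Rodrigues(T[:3,:3])[0],T[:3,3],s["mtx"],np.array([s["k1"],0,0,0.]))[0][:,0]
def ray(px,s,T):
    q=cv2.undistortPoints(np.array([[px]],float),s["mtx"],np.array([s["k1"],0,0,0.]),R=None)[0,0]
    d=T[:3,:3].T@np.array([q[0],q[1],1]); o=-T[:3,:3].T@T[:3,3]
    return o,d/np.linalg.norm(d)
def onz(px,s,T,z):
    o,d=ray(px,s,T); return o+d*(z-o[2])/d[2]
def wristT(st,s):
    W=np.eye(4); W[:3,:3]=R.from_quat(st["tcp_rot"]).as_matrix(); W[:3,3]=st["ee_pos"]
    return np.linalg.inv(W@s["mount"])
def box(p,P):  # p=[x,y,yaw]
    P=np.atleast_2d(P); c,s_=np.cos(p[2]),np.sin(p[2])
    return np.c_[p[0]+c*P[:,0]-s_*P[:,1],p[1]+s_*P[:,0]+c*P[:,1],P[:,2]]
def inbox(p,w):
    c,s_=np.cos(p[2]),np.sin(p[2]); d=np.atleast_2d(w)-[p[0],p[1],0]
    return np.c_[c*d[:,0]+s_*d[:,1],-s_*d[:,0]+c*d[:,1],d[:,2]]
E
cat > fit0.py <<'E'
from h import *
from station import r, imaging
from scipy.optimize import least_squares
t=imaging.snapshot("top"); s=imaging.snapshot("scene")
tp=[((65,115,59),(100,47)),((65,-115,59),(545,127)),((-65,115,48),(57,303)),((-65,-115,48),(498,380)),((35,76,71),(164,111))]
sp=[((65,115,0),(478,542)),((65,115,59),(478,428)),((-65,115,48),(718,298)),((65,-115,59),(75,150)),((35,76,71),(459,308))]
TP=np.array([a for a,_ in tp])/1000; tu=(np.array([b for _,b in tp])+.5)/4-.5+[210,120]
SP=np.array([a for a,_ in sp])/1000; su=(np.array([b for _,b in sp])+.5)/5-.5+[140,165]
f=lambda p:np.r_[(project(box(p,TP),t)-tu).ravel(),(project(box(p,SP),s)-su).ravel()]
o=least_squares(f,[.5,-.05,0],loss='soft_l1'); print(o.x,np.rad2deg(o.x[2])); print(o.fun.reshape(-1,2).round(1))
c=((np.array([357,280])+.5)/4-.5+[210,120]); T=t["camera_from_world"]
print("cassette box",inbox(o.x,onz(c,t,T,.065)))
for n,px,z in(("vase",(388,183),.0),("tray",(188,160),.04)): print(n,onz(px,t,T,z))
E
python3 fit0.py
```

```text
[ 0.5306261  -0.03247213 -0.18496683] -10.597818932719273
[[-0.4 -0.5]
 [ 0.5  0.3]
 [-1.4 -0.4]
 [ 1.1  0.6]
 [ 0.1  0.2]
 [-0.2  2.9]
 [-0.2 -0.4]
 [ 2.  -2.3]
 [-1.3  0.8]
 [ 0.2 -0.2]]
cassette box [[-0.02916486 -0.0317634   0.065     ]]
vase [ 0.51641689 -0.26464145  0.        ]
tray [0.56043974 0.16341015 0.04      ]
```

Run:
```python
from h import *
from station import r
p=[.5306,-.0325,-.18497]
st=r.get_state(); print(inbox(p,st["ee_pos"]), R.from_quat(st["tcp_rot"]).as_matrix().round(4), st["clock"])
xa=R.from_quat(st["tcp_rot"]).as_matrix()[:,0]; print(np.rad2deg(np.arctan2(xa[1],xa[0])))
```

```text
[[-0.22592675 -0.64111077  0.23070084]] [[ 2.934e-01 -9.560e-01 -2.000e-04]
 [-9.560e-01 -2.934e-01  1.000e-03]
 [-1.000e-03 -1.000e-04 -1.000e+00]] 0.25
-72.93667122021549
```

Emit:
step_arm --motion '[[[0, 0, 0, 0, 0, 6.915, 85], [0, 0, 0, 0, 0, 6.915, 85], [0, 0, 0, 0, 0, 6.915, 85], [0, 0, 0, 0, 0, 6.915, 85], [-1, -0.2, 0, 0, 0, 0, 85], [-1, -0.2, 0, 0, 0, 0, 85], [-1, -0.2, 0, 0, 0, 0, 85], [-1, -0.2, 0, 0, 0, 0, 85], [-1, -0.2, 0, 0, 0, 0, 85], [-1, -0.2, 0, 0, 0, 0, 85], [-1, -0.2, 0, 0, 0, 0, 85], [-1, -0.2, 0, 0, 0, 0, 85], [-1, -0.2, 0, 0, 0, 0, 85], [-1, -0.2, 0, 0, 0, 0, 85], [-1, -0.2, 0, 0, 0, 0, 85], [-1, -0.2, 0, 0, 0, 0, 85]]]'

```text
clock: 1.85
ee_pos: [0.305, -0.3365, 0.2313]
tcp_rot: [-0.639, 0.769, -0.0, 0.0]
force: [0.0, -0.1, 0.6]
grip_width: 0.0852
```

Emit:
step_arm --motion '[[[-1, -0.3, 0, 0, 0, 0, 85], [-1, -0.3, 0, 0, 0, 0, 85], [-1, -0.3, 0, 0, 0, 0, 85], [-1, -0.3, 0, 0, 0, 0, 85], [-1, -0.3, 0, 0, 0, 0, 85], [-1, -0.3, 0, 0, 0, 0, 85], [-1, -0.3, 0, 0, 0, 0, 85], [-1, -0.3, 0, 0, 0, 0, 85], [-1, -0.3, 0, 0, 0, 0, 85], [-1, -0.3, 0, 0, 0, 0, 85], [-1, -0.3, 0, 0, 0, 0, 85], [-1, -0.3, 0, 0, 0, 0, 85], [-1, -0.2, 0, 0, 0, 0, 85], [0, 0, 0, 0, 0, 0, 85]]]'

```text
clock: 3.25
ee_pos: [0.4585, -0.0336, 0.2313]
tcp_rot: [-0.64, 0.768, 0.0, 0.0]
force: [-0.7, -0.7, -1.2]
grip_width: 0.085
```

```bash
cat > look.py <<'E'
import sys,pickle
from h import *
from station import r, imaging
p=[.5306,-.0325,-.18497]
st=r.get_state(); s=imaging.snapshot("wrist"); n=sys.argv[1]
cv2.imwrite(f"pics/{n}.png",s["image"]); pickle.dump((st,s),open(f"{n}.pkl","wb"))
print(st["clock"],inbox(p,st["ee_pos"]).round(4),R.from_quat(st["tcp_rot"]).as_matrix().round(4).tolist(),st["force"].round(2),st["grip_width"])
E
python3 look.py w1
```

```text
3.25 [[-0.0707 -0.0143  0.2313]] [[-0.1805, -0.9836, -0.0001], [-0.9836, 0.1805, 0.0007], [-0.0007, 0.0002, -1.0]] [-0.66 -0.71 -1.22] 0.08500649811770758
```

View pics/w1.png

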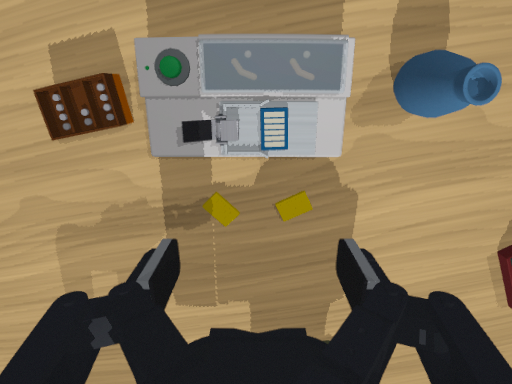

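Emit:
step_arm --motion '[[[0, 0, 1, 0, 0, 0, 85], [-0.6, 0, 1, 0, 0, 0, 85], [0, 0.4, 1, 0, 0, 0, 85], [0, 0, 0, 0, 0, 0, 85]]]'

```text
clock: 3.7
ee_pos: [0.4474, -0.019, 0.1521]
tcp_rot: [-0.639, 0.77, 0.003, -0.003]
force: [1.4, 0.0, 0.1]
grip_width: 0.0851
```

```bash
python3 look.py w2
python3 - <<'E'
import cv2
a=cv2.imread("pics/w1.png")[25:170,120:370]; cv2.imwrite("pics/w1c.png",cv2.resize(a,None,fx=3,fy=3,interpolation=cv2.INTER_CUBIC))
E
```

```text
3.7 [[-0.0843 -0.002   0.1521]] [[-0.1843, -0.9828, -0.0082], [-0.9829, 0.1843, 0.001], [0.0006, 0.0083, -1.0]] [1.43 0.01 0.07] 0.08509968658829252
```

View pics/w2.png

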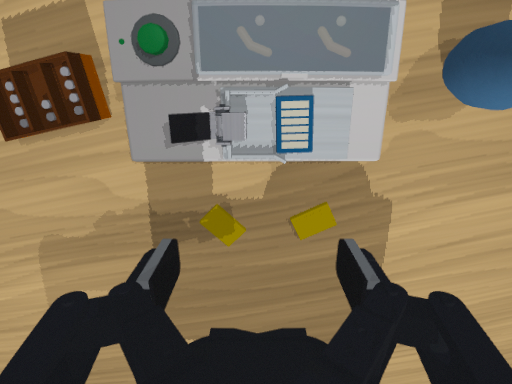

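View pics/w1c.png

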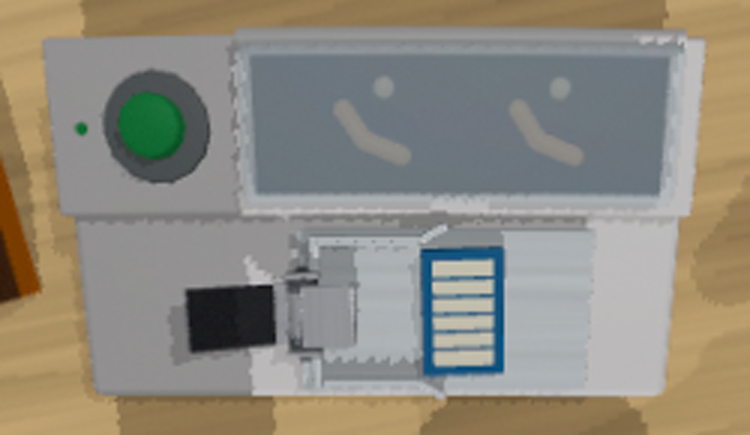

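Run:
```python
import cv2
a=cv2.imread("pics/w2.png")[0:170,100:410]; cv2.imwrite("pics/w2c.png",cv2.resize(a,None,fx=2.5,fy=2.5,interpolation=cv2.INTER_CUBIC))
a=cv2.imread("pics/w2.png")[75:170,150:370]; cv2.imwrite("pics/w2d.png",cv2.resize(a,None,fx=3.5,fy=3.5,interpolation=cv2.INTER_CUBIC))
```

```text
(no output)
```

View pics/w2c.png

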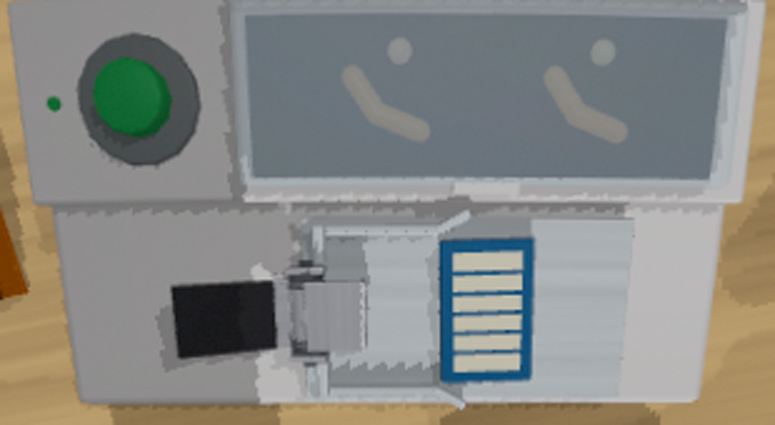

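View pics/w2d.png

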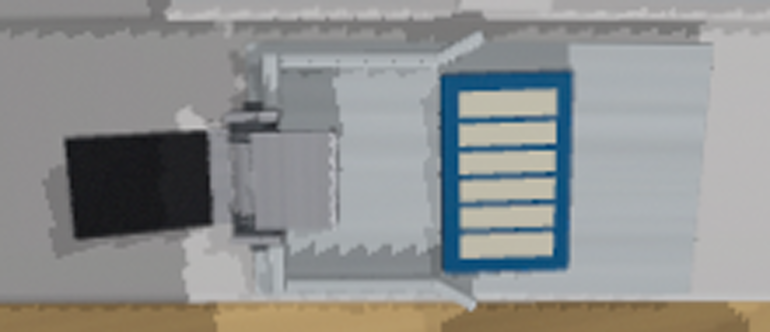

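```bash
cat > fit1.py <<'E'
from h import *
import pickle
from scipy.optimize import least_squares
from station import r, imaging
V={}
def mk(st,s): return s,wristT(st,s)
s1,T1=mk(*pickle.load(open("w1.pkl","rb"))); s2,T2=mk(*pickle.load(open("w2.pkl","rb")))
u1=lambda q:(np.array(q)+.5)/3-.5+[120,25]
u2=lambda q:(np.array(q)+.5)/2.5-.5+[100,0]
u3=lambda q:(np.array(q)+.5)/3.5-.5+[150,75]
A=[((65,115,59),(45,38)),((65,-115,59),(705,40)),((5,115,59),(64,214)),((5,-115,59),(692,214)),((-65,115,48),(97,394)),((-65,-115,48),(663,394)),((35,76,71),(151,125))]
B=[((5,115,59),(34,204)),((5,-115,59),(743,202)),((-65,115,48),(80,402)),((-65,-115,48),(700,402)),((35,76,71),(132,97))]
P1=np.array([a for a,_ in A])/1000;U1=np.array([u1(b) for _,b in A])
P2=np.array([a for a,_ in B])/1000;U2=np.array([u2(b) for _,b in B])
f=lambda p:np.r_[(project(box(p,P1),s1,T1)-U1).ravel(),(project(box(p,P2),s2,T2)-U2).ravel()]
o=least_squares(f,[.53,-.032,-.185],loss='soft_l1'); p=o.x; print(p); print(f(p).reshape(-1,2).round(1).tolist())
for k,q in enumerate([(f,1)]): pass
def tri(a,b):
    M=[];v=[]
    for o_,d in (ray(a,s1,T1),ray(b,s2,T2)):
        I=np.eye(3)-np.outer(d,d); M.append(I); v.append(I@o_)
    return np.linalg.lstsq(np.vstack(M),np.hstack(v),rcond=None)[0]
print("button tri",inbox(p,tri(u1((151,125)),u2((132,97)))))
print("pad tri",inbox(p,tri(u1((231,319)),u3((139,186)))))
c1=[(421,250),(503,247),(503,374),(422,374)]; c2=[(442,73),(572,71),(569,268),(441,270)]
for a,b in zip(c1,c2): print("cas tri",inbox(p,tri(u1(a),u3(b))).round(4), inbox(p,onz(u3(b),s2,T2,.065)).round(4), inbox(p,onz(u1(a),s1,T1,.065)).round(4))
E
python3 fit1.py
```

```text
[ 0.53076059 -0.03347849 -0.18245659]
[[-1.2, -0.7], [2.6, -1.9], [-1.0, 0.6], [1.6, 0.5], [-1.1, 0.9], [2.4, 1.2], [-0.3, -0.5], [-0.4, 0.3], [2.6, 0.2], [-0.9, 1.8], [2.7, 1.1], [-1.4, -1.4]]
button tri [[0.03511924 0.07782929 0.06330147]]
pad tri [[-0.02995106  0.05086557  0.0787529 ]]
cas tri [[-0.0071 -0.0154  0.0681]] [[-0.0071 -0.0156  0.065 ]] [[-0.0074 -0.0155  0.065 ]]
cas tri [[-0.0065 -0.0449  0.0633]] [[-0.0066 -0.0446  0.065 ]] [[-0.0063 -0.0447  0.065 ]]
cas tri [[-0.0514 -0.046   0.0674]] [[-0.0516 -0.0465  0.065 ]] [[-0.0523 -0.0462  0.065 ]]
cas tri [[-0.0524 -0.0161  0.064 ]] [[-0.0521 -0.0161  0.065 ]] [[-0.0523 -0.0161  0.065 ]]
```

```bash
cat >> fit1.py <<'E'
print("---")
for n,px,z in(("rail bend rear -16",(437,63),.063),("rail bend front -16",(440,283),.063),("plate -80 rear",(713,43),.058),("plate -80 front",(690,300),.058),("jaw 7",(337,180),.066),("ear rear outer32?",(226,118),.069),("ear rear in 20",(279,112),.069),("pad far",(70,188),.0835),("pad near",(211,178),.068),("collar",None,.062)):
    if px: print(n,inbox(p,onz(u3(px),s2,T2,z)).round(4))
print("collar c",inbox(p,onz(u2((139,100)),s2,T2,.062)).round(4),inbox(p,onz(u2((132,97)),s2,T2,.071)).round(4),inbox(p,onz(u1((151,125)),s1,T1,.071)).round(4))
E
python3 fit1.py | sed -n '/---/,$p'
```

```text
---
rail bend rear -16 [[-0.005  -0.0145  0.063 ]]
rail bend front -16 [[-0.0557 -0.016   0.063 ]]
plate -80 rear [[-0.0004 -0.0782  0.058 ]]
plate -80 front [[-0.0612 -0.0787  0.058 ]]
jaw 7 [[-0.0307  0.0082  0.066 ]]
ear rear outer32? [[-0.0164  0.0326  0.069 ]]
ear rear in 20 [[-0.0152  0.0207  0.069 ]]
pad far [[-0.0296  0.0646  0.0835]]
pad near [[-0.0298  0.0369  0.068 ]]
collar c [[0.0345 0.0761 0.062 ]] [[0.034 0.075 0.071]] [[0.0345 0.0757 0.071 ]]
```

Emit:
step_arm --motion '[[[0, -0.7, 0, 0, 0, 0, 55], [0, -0.7, 0, 0, 0, 0, 55], [0, -0.7, 0, 0, 0, 0, 55], [0, 0, 0, 0, 0, 0, 55]]]'

```text
clock: 4.15
ee_pos: [0.5052, -0.0299, 0.1589]
tcp_rot: [-0.638, 0.77, -0.002, 0.001]
force: [-0.8, 0.0, -0.3]
grip_width: 0.0547
```

```bash
sed -i 's/^p=.*/p=[.5309,-.0325,-.1825]/' look.py; python3 look.py w3
```

```text
4.15 [[-0.0257 -0.0021  0.1589]] [[-0.1851, -0.9827, 0.0041], [-0.9827, 0.1851, -0.0009], [0.0001, -0.0042, -1.0]] [-0.85  0.   -0.26] 0.0547190053343861
```

Emit:
step_arm --motion '[[[0, 0, 0, 0, 0, 0, 70], [0, 0, 0, 0, 0, 0, 70]]]'

```text
clock: 4.4
ee_pos: [0.5022, -0.0287, 0.1568]
tcp_rot: [-0.639, 0.769, -0.0, 0.0]
force: [-0.0, -0.4, -0.2]
grip_width: 0.0701
```

```bash
python3 look.py w4
```

```text
4.4 [[-0.0289 -0.0015  0.1568]] [[-0.1841, -0.9829, 0.0005], [-0.9829, 0.1841, -0.0001], [0.0, -0.0005, -1.0]] [-0.04 -0.45 -0.15] 0.07013701919408889
```

Emit:
step_arm --motion '[[[0, 0, 0, 0, 0, 0, 85], [0, 0, 0, 0, 0, 0, 85]]]'

```text
clock: 4.65
ee_pos: [0.5023, -0.0285, 0.1564]
tcp_rot: [-0.639, 0.769, -0.0, 0.0]
force: [-1.4, 0.6, 0.3]
grip_width: 0.0852
```

```bash
python3 look.py w5
python3 - <<'E'
import cv2,numpy as np
a=np.vstack([cv2.imread(f"pics/w{k}.png")[210:330,100:420] for k in (3,4,5)])
cv2.imwrite("pics/tips.png",cv2.resize(a,None,fx=1.66,fy=1.66,interpolation=cv2.INTER_CUBIC))
E
```

```text
4.65 [[-0.0289 -0.0013  0.1564]] [[-0.1838, -0.983, 0.0001], [-0.983, 0.1838, -0.0], [0.0, -0.0001, -1.0]] [-1.4   0.59  0.28] 0.08516782759956668
```

View pics/tips.png

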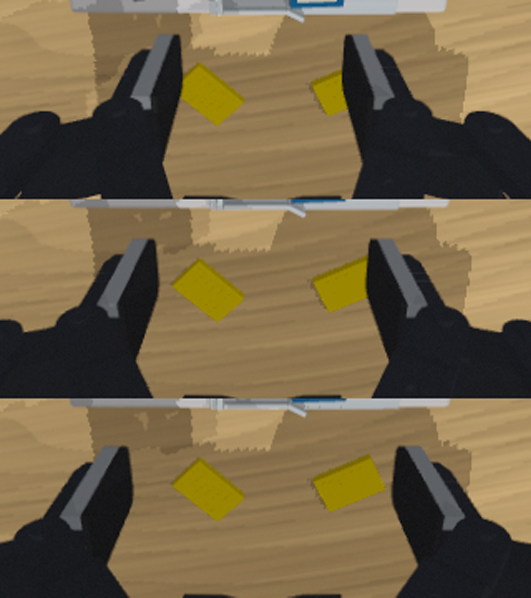

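View pics/w5.png

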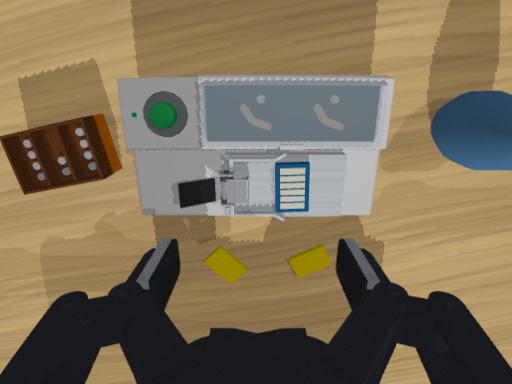

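Run:
```python
from h import *
import pickle
st,s=pickle.load(open("w5.pkl","rb")); T=np.linalg.inv(s["mount"])
for w in (54.7,70.1,85.2):
  for y in (-11,0,11):
    print(w,y,[project([[-w/2000,y/1000,z/1000]],s,T)[0].round(1).tolist() for z in (0,-4,-8,-13)])
a=np.hstack([cv2.resize(cv2.imread(f"pics/w{k}.png")[215:290,150:220],None,fx=3.6,fy=3.6,interpolation=cv2.INTER_NEAREST) for k in (3,4,5)])
cv2.imwrite("pics/tips2.png",a)
```

```text
54.7 -11 [[208.8, 223.8], [207.7, 227.1], [206.4, 230.6], [204.7, 235.2]]
54.7 0 [[210.0, 240.9], [208.8, 244.5], [207.7, 248.3], [206.1, 253.4]]
54.7 11 [[211.1, 257.2], [210.0, 261.1], [208.9, 265.2], [207.4, 270.6]]
70.1 -11 [[195.3, 223.8], [193.8, 227.1], [192.2, 230.5], [190.1, 235.1]]
70.1 0 [[196.7, 240.8], [195.3, 244.4], [193.8, 248.2], [191.8, 253.3]]
70.1 11 [[198.1, 257.1], [196.8, 261.0], [195.3, 265.1], [193.4, 270.5]]
85.2 -11 [[182.0, 223.7], [180.2, 227.0], [178.3, 230.5], [175.7, 235.0]]
85.2 0 [[183.8, 240.7], [182.0, 244.3], [180.2, 248.1], [177.8, 253.1]]
85.2 11 [[185.5, 257.0], [183.8, 260.9], [182.1, 264.9], [179.8, 270.3]]
```

View pics/tips2.png

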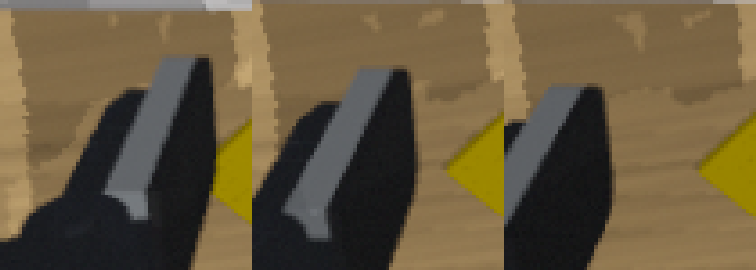

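Emit:
step_arm --motion '[[[0.1, 0.03, 0.7, 0, 0, 0, 85], [0.11, 0, 0.8, 0, 0, 0, 85], [0, 0, 0.8, 0, 0, 0, 85], [0, 0, 0, 0, 0, 0, 85], [0, 0, 0, 0, 0, 0, 85]]]'

```text
clock: 5.2
ee_pos: [0.5007, -0.0336, 0.0989]
tcp_rot: [-0.639, 0.769, 0.0, -0.0]
force: [-0.2, 0.2, 0.1]
grip_width: 0.0848
```

```bash
python3 look.py w6;python3 - <<'E'
from station import imaging
import cv2
a=imaging.snapshot("scene")["image"][150:260,140:300]; cv2.imwrite("pics/scene6.png",cv2.resize(a,None,fx=5,fy=5,interpolation=cv2.INTER_CUBIC))
E
```

```text
5.2 [[-0.0295 -0.0065  0.0989]] [[-0.1838, -0.983, -0.0007], [-0.983, 0.1838, 0.0001], [0.0, 0.0007, -1.0]] [-0.2   0.2   0.12] 0.0847933104424103
```

View pics/w6.png

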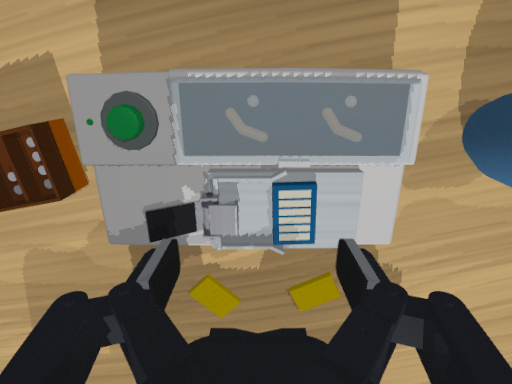

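View pics/scene6.png

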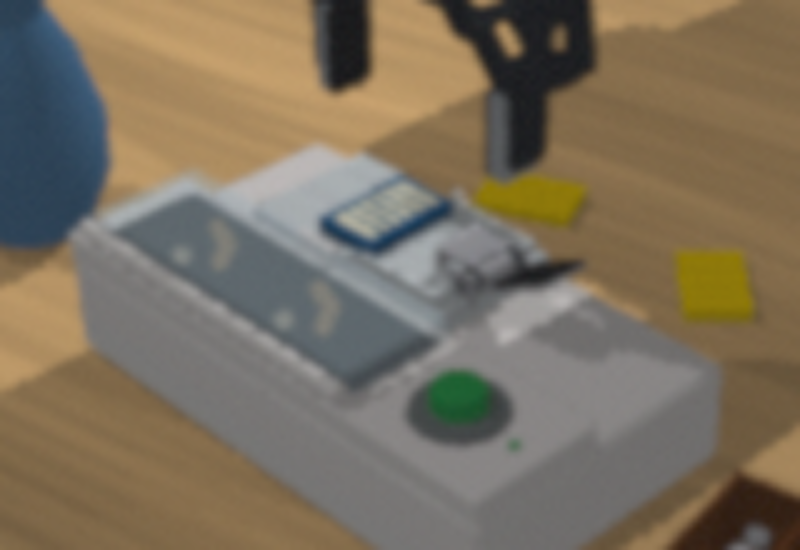

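Run:
```python
from h import *
from station import imaging
s=imaging.snapshot("scene"); p=[.5309,-.0325,-.1825]
P=np.array([[-30,36,86],[-30,-49,86],[-30,44,77],[-30,-47,65],[-30,36,62]])/1000.
print(((project(box(p,P),s)-[140,150])*5).round(0))
```

```text
[[509. 227.]
 [356. 144.]
 [524. 256.]
 [361. 191.]
 [508. 280.]]
```

Run:
```python
from h import *
from station import imaging,r
s=imaging.snapshot("top"); p=[.5309,-.0325,-.1825]
a=s["image"][90:270,180:380].copy()
a=cv2.resize(a,None,fx=4,fy=4,interpolation=cv2.INTER_CUBIC)
P=np.array([[-30,36,86],[-30,-49,86]])/1000.
for q in ((project(box(p,P),s)-[180,90])*4): cv2.circle(a,tuple(int(v) for v in q),3,(0,0,255),-1)
cv2.imwrite("pics/top6.png",a[:600])
s=imaging.snapshot("scene"); a=cv2.resize(s["image"][90:260,140:330],None,fx=4,fy=4,interpolation=cv2.INTER_CUBIC)
w=r.get_state()["ee_pos"]; print(w)
for z in (0,.1,.2): 
  q=(project([w+[0,0,z]],s)[0]-[140,90])*4; print(q); cv2.circle(a,tuple(int(v) for v in q),3,(0,0,255),-1)
cv2.imwrite("pics/scene6b.png",a)
```

```text
[ 0.50165819 -0.03376678  0.10013915]
[341.23421492 362.93890875]
[338.1540302  168.39664301]
[334.67110807 -57.44752219]
```

View pics/top6.png

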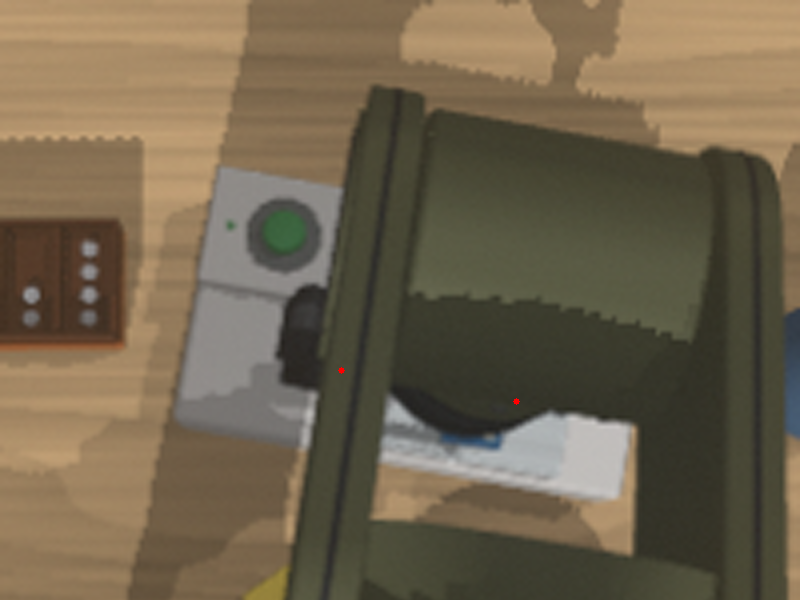

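View pics/scene6b.png

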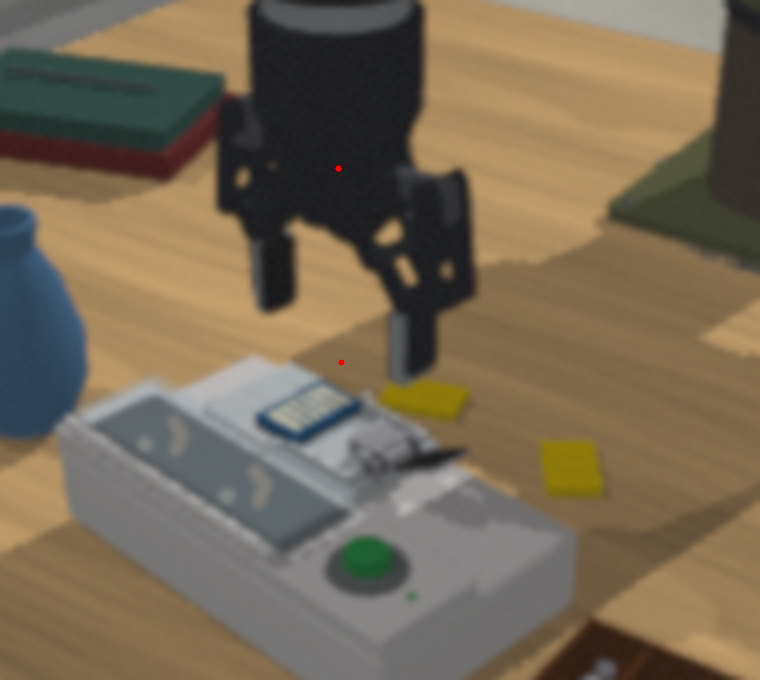

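Emit:
step_arm --motion '[[[0, 0, 0.5, 0, 0, 0, 85], [0, 0, 0.5, 0, 0, 0, 85], [0, 0, 0.3, 0, 0, 0, 85], [0, 0, 0, 0, 0, 0, 85], [0, 0, 0, 0, 0, 0, 85]]]'

```text
clock: 5.95
ee_pos: [0.5005, -0.0336, 0.0657]
tcp_rot: [-0.639, 0.769, 0.0, -0.0]
force: [1.0, 0.8, 0.2]
grip_width: 0.0845
```

```bash
python3 look.py w7;python3 - <<'E'
from station import imaging
import cv2
a=imaging.snapshot("scene")["image"][150:260,160:300]; cv2.imwrite("pics/scene7.png",cv2.resize(a,None,fx=5,fy=5,interpolation=cv2.INTER_CUBIC))
E
```

```text
5.95 [[-0.0297 -0.0066  0.0657]] [[-0.1839, -0.9829, -0.0012], [-0.9829, 0.1839, 0.0002], [-0.0, 0.0012, -1.0]] [0.97 0.77 0.17] 0.0845049399954832
```

View pics/w7.png

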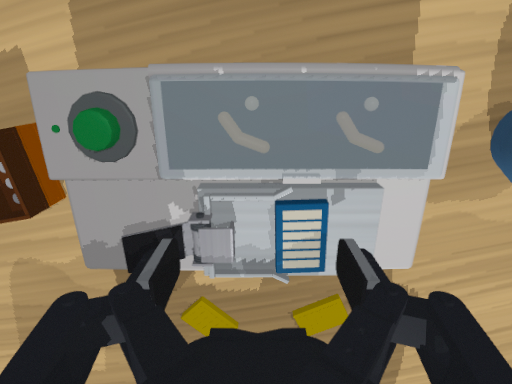

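View pics/scene7.png

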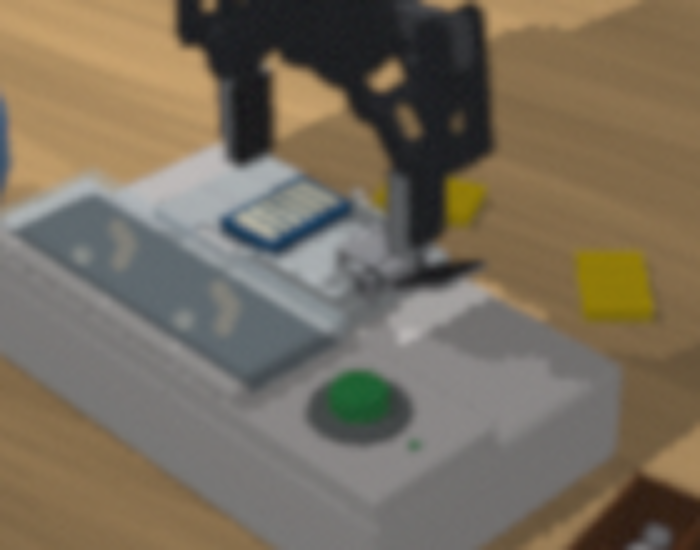

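Emit:
step_arm --motion '[[[0, 0, 0.2, 0, 0, 0, 85], [0, 0, 0.15, 0, 0, 0, 85], [0, 0, 0, 0, 0, 0, 85]]]'

```text
clock: 6.35
ee_pos: [0.5006, -0.0336, 0.057]
tcp_rot: [-0.639, 0.769, 0.0, -0.0]
force: [0.4, 1.4, 0.1]
grip_width: 0.0848
```

Emit:
step_arm --motion '[[[0, 0, 0.2, 0, 0, 0, 85], [0, 0, 0.14, 0, 0, 0, 85], [0, 0, 0, 0, 0, 0, 85], [0, 0, 0, 0, 0, 0, 85]]]'

```text
clock: 6.75
ee_pos: [0.5015, -0.0331, 0.0505]
tcp_rot: [-0.639, 0.769, 0.0, 0.001]
force: [-3.8, 2.8, 8.1]
grip_width: 0.0849
```

```bash
python3 look.py w8;python3 - <<'E'
from station import imaging
import cv2
a=imaging.snapshot("scene")["image"][150:260,160:300]; cv2.imwrite("pics/scene8.png",cv2.resize(a,None,fx=5,fy=5,interpolation=cv2.INTER_CUBIC))
E
```

```text
6.75 [[-0.0288 -0.0059  0.0505]] [[-0.1839, -0.9829, 0.0008], [-0.9829, 0.1839, 0.0015], [-0.0016, -0.0005, -1.0]] [-3.78  2.78  8.07] 0.08487487264909126
```

View pics/w8.png

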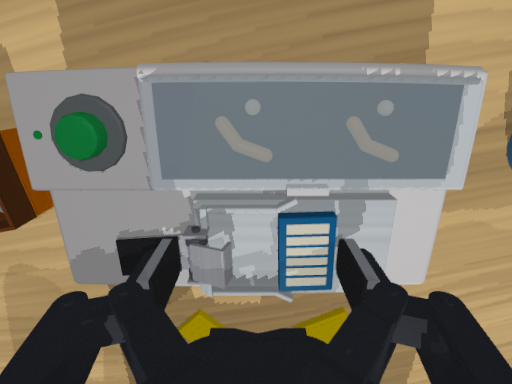

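View pics/scene8.png

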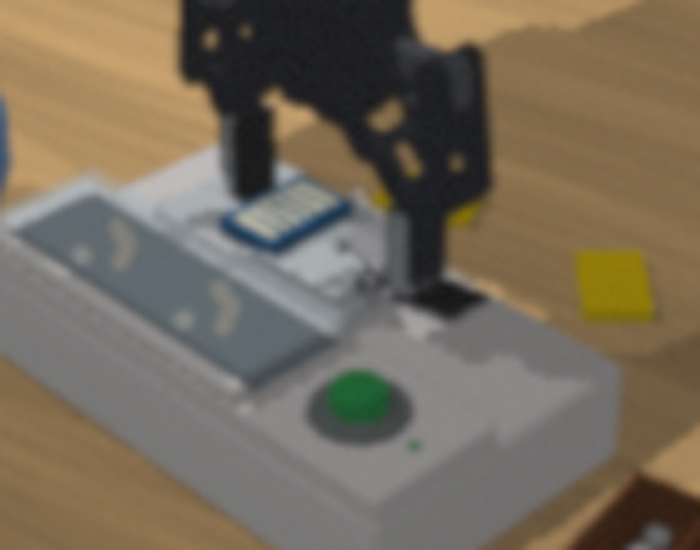

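Emit:
step_arm --motion '[[[0, 0, 0.08, 0, 0, 0, 85], [-0.14, 0, 0, 0, 0, 0, 85], [-0.14, 0, 0, 0, 0, 0, 85], [-0.14, 0, 0, 0, 0, 0, 85], [-0.14, 0, 0, 0, 0, 0, 85], [0, 0, 0, 0, 0, 0, 85]]]'

```text
clock: 7.45
ee_pos: [0.5054, -0.0211, 0.0492]
tcp_rot: [-0.639, 0.769, -0.002, 0.001]
force: [-0.2, -4.6, 6.8]
grip_width: 0.085
```

```bash
python3 look.py w9;python3 - <<'E'
from station import imaging
import cv2
a=imaging.snapshot("scene")["image"][150:260,160:300]; cv2.imwrite("pics/scene9.png",cv2.resize(a,None,fx=5,fy=5,interpolation=cv2.INTER_CUBIC))
E
```

```text
7.45 [[-0.0271  0.0066  0.0492]] [[-0.1835, -0.983, 0.0042], [-0.983, 0.1835, -0.0026], [0.0018, -0.0046, -1.0]] [-0.17 -4.57  6.79] 0.08501692179592173
```

View pics/w9.png

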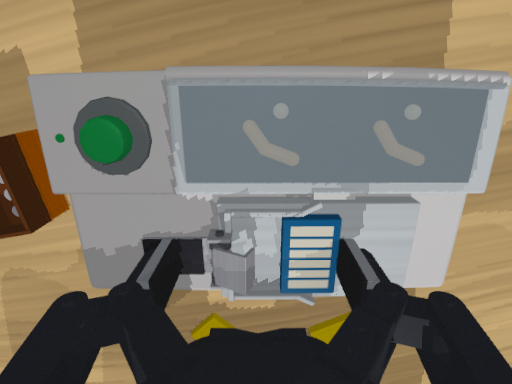

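View pics/scene9.png

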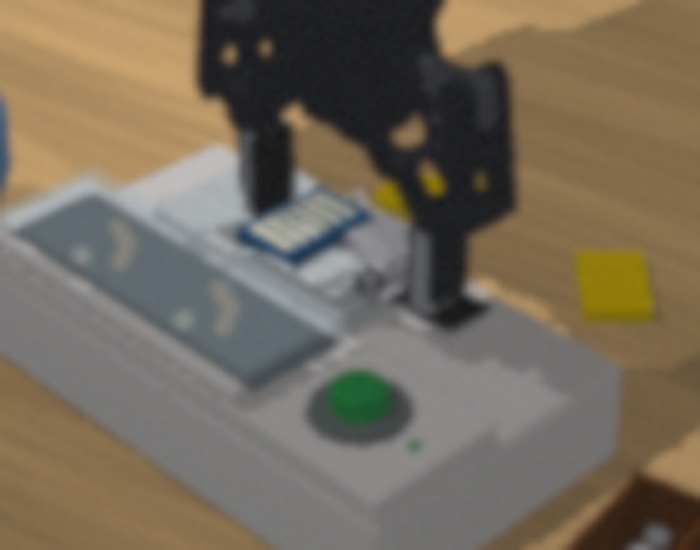

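Emit:
step_arm --motion '[[[-0.042, 0.05, -0.048, 0, 0, 0, 82], [-0.042, 0.05, -0.044, 0, 0, 0, 79], [-0.042, 0, -0.042, 0, 0, 0, 76], [-0.042, 0, -0.04, 0, 0, 0, 73], [-0.042, 0, -0.038, 0, 0, 0, 70], [0, 0, 0, 0, 0, 0, 70]]]'

```text
clock: 8.15
ee_pos: [0.505, -0.0148, 0.0551]
tcp_rot: [-0.639, 0.769, -0.003, 0.002]
force: [2.2, -1.4, 6.3]
grip_width: 0.0702
```

```bash
python3 look.py w10;python3 - <<'E'
from station import imaging
import cv2
a=imaging.snapshot("scene")["image"][150:260,160:300]; cv2.imwrite("pics/scene10.png",cv2.resize(a,None,fx=5,fy=5,interpolation=cv2.INTER_CUBIC))
E
```

```text
8.15 [[-0.0287  0.0127  0.0551]] [[-0.1842, -0.9829, 0.0071], [-0.9829, 0.1842, -0.0011], [-0.0002, -0.0072, -1.0]] [ 2.19 -1.4   6.28] 0.07018971173517763
```

View pics/w10.png

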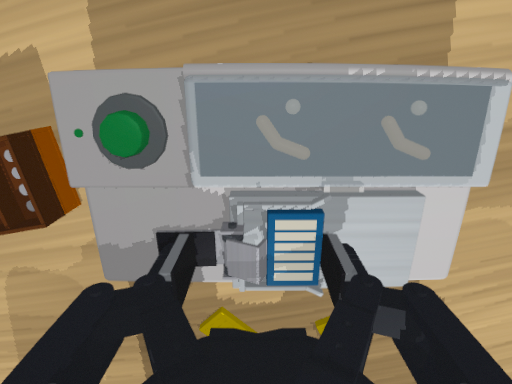

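View pics/scene10.png

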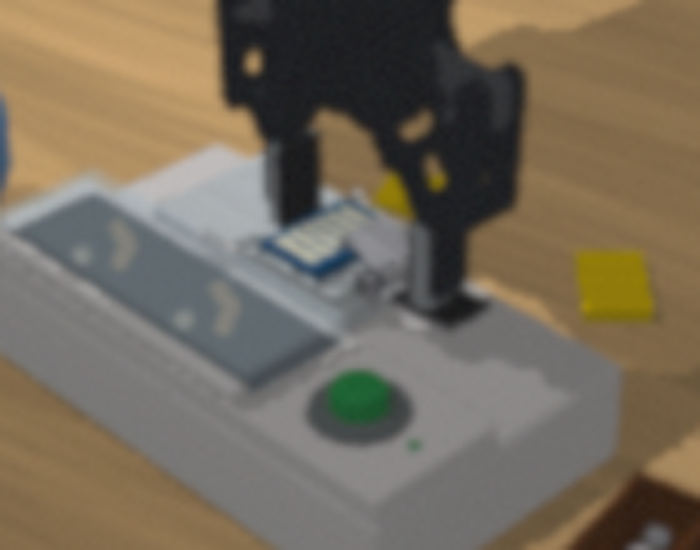

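Emit:
step_arm --motion '[[[-0.03, 0.02, -0.014, 0, 0, 0, 67], [-0.03, 0.02, -0.022, 0, 0, 0, 64], [-0.03, 0, -0.02, 0, 0, 0, 61], [-0.03, 0, -0.028, 0, 0, 0, 58], [-0.03, 0, -0.026, 0, 0, 0, 55], [0, 0, 0, 0, 0, 0, 55]]]'

```text
clock: 8.85
ee_pos: [0.5049, -0.0102, 0.058]
tcp_rot: [-0.639, 0.77, -0.002, 0.003]
force: [2.0, 1.3, 7.9]
grip_width: 0.0554
```

```bash
python3 look.py w11;python3 - <<'E'
from station import imaging
import cv2
a=imaging.snapshot("scene")["image"][150:260,160:300]; cv2.imwrite("pics/scene11.png",cv2.resize(a,None,fx=5,fy=5,interpolation=cv2.INTER_CUBIC))
a=cv2.imread("pics/w11.png")[170:310,150:370]; cv2.imwrite("pics/w11c.png",cv2.resize(a,None,fx=3.5,fy=3.5,interpolation=cv2.INTER_CUBIC))
E
```

```text
8.85 [[-0.0296  0.0172  0.058 ]] [[-0.1845, -0.9828, 0.0075], [-0.9828, 0.1845, 0.0005], [-0.0018, -0.0073, -1.0]] [2.02 1.32 7.93] 0.05539817041541376
```

View pics/w11c.png

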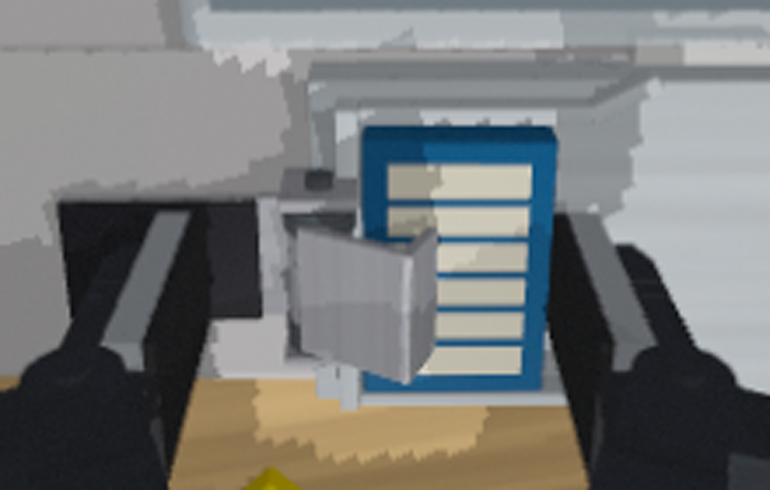

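View pics/scene11.png

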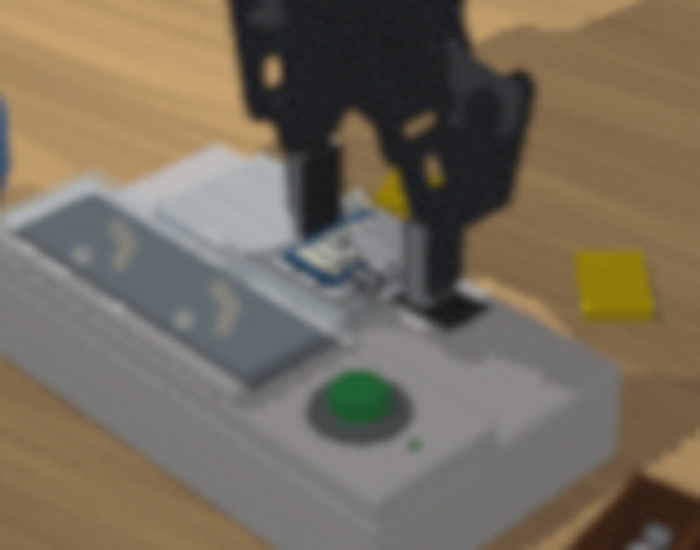

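Emit:
step_arm --motion '[[[-0.06, 0, 0, 0, 0, 0, 55], [-0.06, 0, 0, 0, 0, 0, 55], [0, 0, 0, 0, 0, 0, 55]]]'

```text
clock: 9.25
ee_pos: [0.505, -0.0095, 0.058]
tcp_rot: [-0.639, 0.769, -0.004, 0.001]
force: [0.5, -7.9, 7.9]
grip_width: 0.0554
```

Emit:
step_arm --motion '[[[-0.04, 0, 0, 0, 0, 0, 55], [0, 0, 0, 0, 0, 0, 55]]]'

```text
clock: 9.45
ee_pos: [0.5051, -0.0094, 0.0579]
tcp_rot: [-0.639, 0.769, -0.004, 0.0]
force: [-0.7, -11.0, 8.8]
grip_width: 0.0549
```

```bash
python3 look.py w12;python3 - <<'E'
import cv2
a=cv2.imread("pics/w12.png")[170:310,150:370]; cv2.imwrite("pics/w12c.png",cv2.resize(a,None,fx=3.5,fy=3.5,interpolation=cv2.INTER_CUBIC))
E
```

```text
9.45 [[-0.0296  0.018   0.0579]] [[-0.1827, -0.9832, 0.0057], [-0.9832, 0.1827, -0.0064], [0.0053, -0.0067, -1.0]] [ -0.75 -11.04   8.78] 0.05485066922657408
```

View pics/w12c.png

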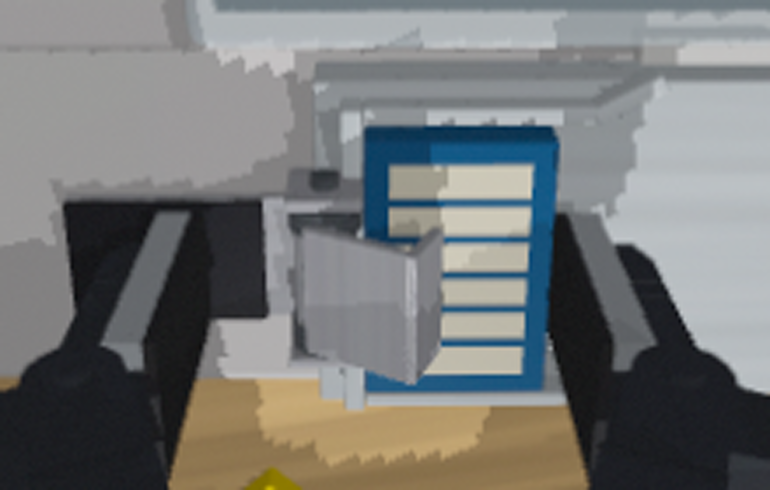

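Emit:
step_arm --motion '[[[0.06, 0, 0, 0, 0, 0, 55], [0.08, 0, 0, 0, 0, 0, 55], [0, 0, 0, 0, 0, 0, 55]]]'

```text
clock: 9.8
ee_pos: [0.5048, -0.0099, 0.0579]
tcp_rot: [-0.638, 0.77, -0.002, 0.003]
force: [1.4, 0.9, 6.9]
grip_width: 0.055
```

```bash
python3 look.py w13;python3 - <<'E'
import cv2
a=cv2.imread("pics/w13.png")[170:310,150:370]; cv2.imwrite("pics/w13c.png",cv2.resize(a,None,fx=3.5,fy=3.5,interpolation=cv2.INTER_CUBIC))
E
```

```text
9.8 [[-0.0297  0.0175  0.0579]] [[-0.185, -0.9827, 0.0071], [-0.9827, 0.185, 0.0008], [-0.0021, -0.0069, -1.0]] [1.39 0.86 6.86] 0.05503737283528115
```

View pics/w13c.png

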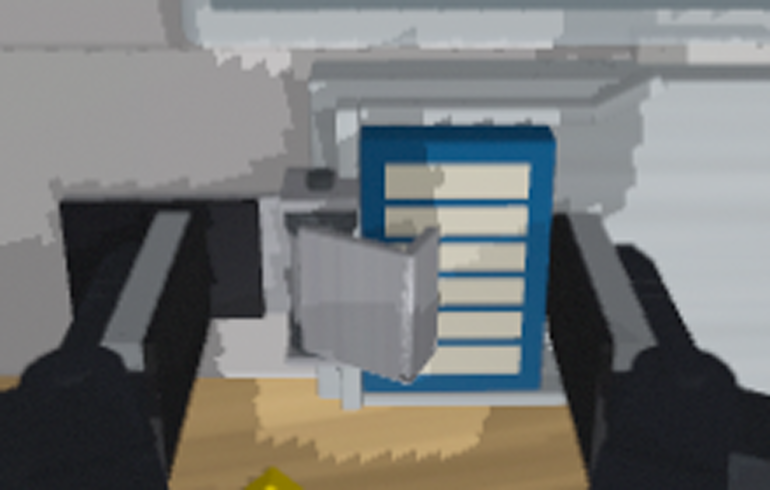

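Emit:
step_arm --motion '[[[0.03, 0, -0.1, 0, 0, 0, 55], [0, 0, -0.15, 0, 0, 0, 55], [0, 0, -0.2, 0, 0, 0, 55], [0, 0, -0.3, 0, 0, 0, 55], [0, 0, -0.5, 0, 0, 0, 55], [0, 0, -0.5, 0, 0, 0, 55], [0, 0, -0.5, 0, 0, 0, 55], [0, 0, 0, 0, 0, 0, 55], [0, 0, 0, 0, 0, 0, 55]]]'

```text
clock: 10.75
ee_pos: [0.5018, -0.0107, 0.112]
tcp_rot: [-0.639, 0.769, -0.0, 0.0]
force: [0.2, -0.7, -1.0]
grip_width: 0.055
```

```bash
python3 look.py w14;python3 - <<'E'
import cv2
a=cv2.imread("pics/w14.png")[60:260,80:420]; cv2.imwrite("pics/w14c.png",cv2.resize(a,None,fx=2.3,fy=2.3,interpolation=cv2.INTER_CUBIC))
from station import imaging
a=imaging.snapshot("scene")["image"][150:260,160:300]; cv2.imwrite("pics/scene14.png",cv2.resize(a,None,fx=5,fy=5,interpolation=cv2.INTER_CUBIC))
E
```

```text
10.75 [[-0.0326  0.0162  0.112 ]] [[-0.184, -0.9829, 0.0011], [-0.9829, 0.184, -0.0001], [-0.0001, -0.0011, -1.0]] [ 0.16 -0.74 -1.05] 0.05499040710474779
```

View pics/w14c.png

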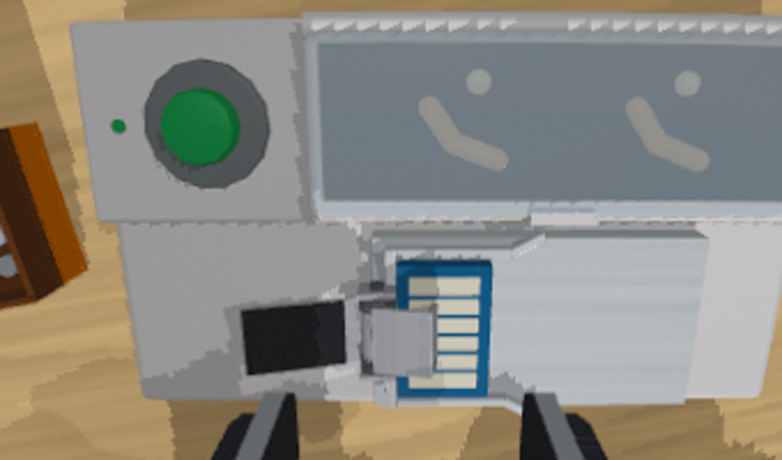

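View pics/scene14.png

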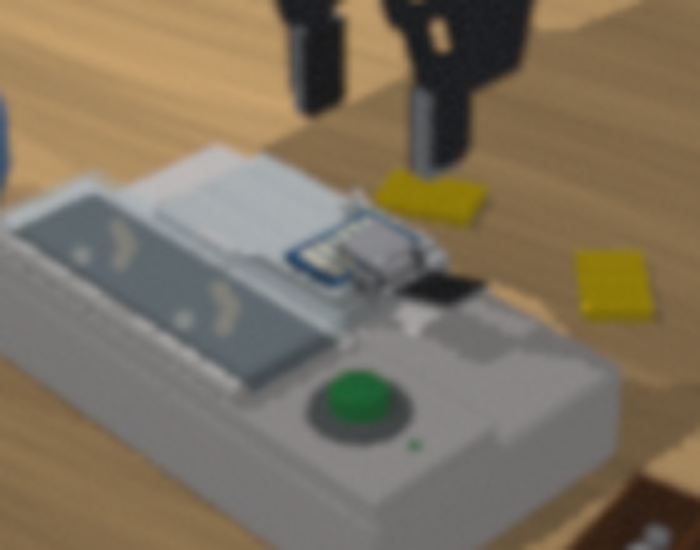

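Run:
```python
from h import *
import pickle
st,s=pickle.load(open("w14.pkl","rb")); T=wristT(st,s); p=[.5309,-.0325,-.1825]
u=lambda q:(np.array(q)+.5)/2.3-.5+[80,60]
for q,z in(((397,262),.065),((491,260),.065),((488,396),.065),((398,398),.065),((200,126),.071),((525,238),.063),((705,236),.058),((350,330),.068),((240,342),.077)): print(inbox(p,onz(u(q),s,T,z)).round(4))
```

```text
[[-0.0061  0.0197  0.065 ]]
[[-0.0055 -0.009   0.065 ]]
[[-0.0523 -0.0099  0.065 ]]
[[-0.0529  0.0198  0.065 ]]
[[0.0355 0.0743 0.071 ]]
[[ 0.0009 -0.0195  0.063 ]]
[[ 0.0003 -0.0777  0.058 ]]
[[-0.0273  0.0345  0.068 ]]
[[-0.0275  0.0669  0.077 ]]
```

Emit:
step_arm --motion '[[[-0.6, -0.7, 0, 0, 0, 0, 0], [-0.6, -0.7, 0, 0, 0, 0, 0], [-0.6, -0.7, 0, 0, 0, 0, 0], [-0.58, -0.6, 0, 0, 0, 0, 0], [0, 0, 0, 0, 0, 0, 0], [0, 0, 0.6, 0, 0, 0, 0], [0, 0, 0.5, 0, 0, 0, 0], [0, 0, 0, 0, 0, 0, 0], [0, 0, 0, 0, 0, 0, 0]]]'

```text
clock: 11.75
ee_pos: [0.5775, 0.0351, 0.0825]
tcp_rot: [-0.639, 0.77, 0.001, -0.001]
force: [0.0, -0.1, -0.2]
grip_width: -0.0001
```

```bash
python3 look.py w15;python3 - <<'E'
from station import imaging
import cv2
a=imaging.snapshot("scene")["image"][150:260,160:300]; cv2.imwrite("pics/scene15.png",cv2.resize(a,None,fx=5,fy=5,interpolation=cv2.INTER_CUBIC))
E
```

```text
11.75 [[0.0336 0.0749 0.0825]] [[-0.1844, -0.9828, -0.0026], [-0.9828, 0.1844, 0.0], [0.0004, 0.0026, -1.0]] [ 0.05 -0.11 -0.19] -0.00012420641703444772
```

View pics/w15.png

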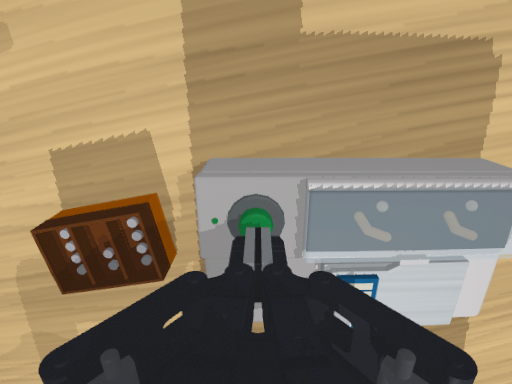

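View pics/scene15.png

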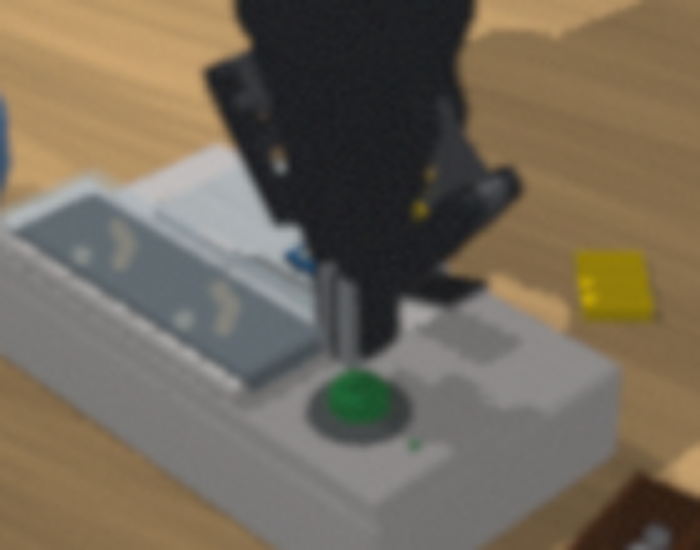

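Emit:
step_arm --motion '[[[0, -0.04, 0.3, 0, 0, 0, 0], [0, 0, 0.2, 0, 0, 0, 0], [0, 0, 0.15, 0, 0, 0, 0], [0, 0, 0.09, 0, 0, 0, 0], [0, 0, 0, 0, 0, 0, 0], [0, 0, 0, 0, 0, 0, 0]]]'

```text
clock: 12.45
ee_pos: [0.58, 0.0352, 0.066]
tcp_rot: [-0.639, 0.769, -0.0, -0.0]
force: [-2.0, -1.3, 5.1]
grip_width: -0.0001
```

Emit:
step_arm --motion '[[[0, 0, 0.08, 0, 0, 0, 0], [0, 0, 0, 0, 0, 0, 0], [0, 0, 0, 0, 0, 0, 0]]]'

```text
clock: 12.75
ee_pos: [0.5801, 0.0352, 0.0658]
tcp_rot: [-0.639, 0.769, 0.0, -0.0]
force: [-7.2, -0.7, 15.1]
grip_width: 0.0001
```

```bash
python3 look.py w16;python3 - <<'E'
from station import imaging
import cv2
a=imaging.snapshot("scene")["image"][150:260,160:300]; cv2.imwrite("pics/scene16.png",cv2.resize(a,None,fx=5,fy=5,interpolation=cv2.INTER_CUBIC))
E
```

```text
12.75 [[0.0361 0.0755 0.0658]] [[-0.1837, -0.983, -0.0004], [-0.983, 0.1837, -0.0003], [0.0004, 0.0004, -1.0]] [-7.23 -0.7  15.14] 7.995255967543775e-05
```

View pics/scene16.png

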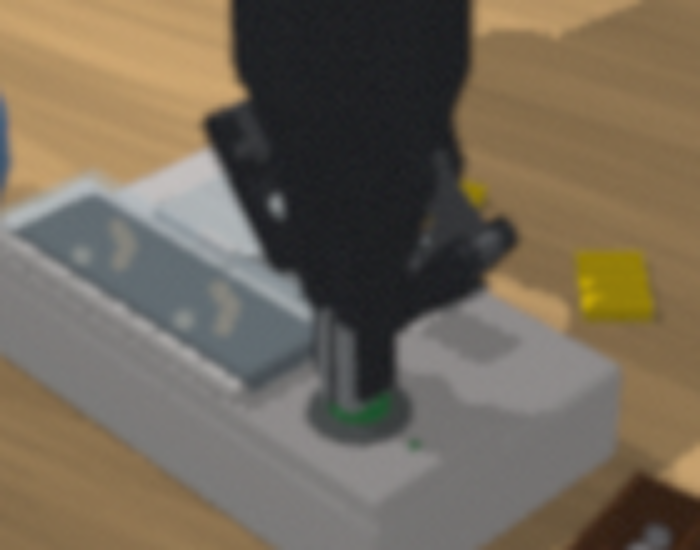

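Button bottomed (force jumped to 15 N at z 65.8 mm). Retreat upward.

Emit:
step_arm --motion '[[[0, 0, -0.3, 0, 0, 0, 0], [0, 0, -0.6, 0, 0, 0, 0], [0, 0, -1, 0, 0, 0, 0], [0, 0, -1, 0, 0, 0, 0], [0, 0.6, -1, 0, 0, 0, 0], [0, 0.6, -1, 0, 0, 0, 0], [0, 0.6, 0, 0, 0, 0, 0], [0, 0.6, 0, 0, 0, 0, 0], [0, 0.6, 0, 0, 0, 0, 0], [0, 0.6, 0, 0, 0, 0, 0], [0, 0, 0, 0, 0, 0, 0], [0, 0, 0, 0, 0, 0, 0]]]'

```text
clock: 14.05
ee_pos: [0.4917, 0.0518, 0.1863]
tcp_rot: [-0.639, 0.769, -0.0, 0.0]
force: [0.3, 0.6, -0.0]
grip_width: -0.0
```

```bash
python3 look.py w17;python3 - <<'E'
import cv2
from station import imaging
a=imaging.snapshot("scene")["image"];a=a[130:310,110:350]; cv2.imwrite("pics/scene17.png",cv2.resize(a,None,fx=3.3,fy=3.3,interpolation=cv2.INTER_CUBIC))
E
```

```text
14.05 [[-0.0539  0.0758  0.1863]] [[-0.1837, -0.983, 0.0011], [-0.983, 0.1837, 0.0], [-0.0002, -0.0011, -1.0]] [ 0.33  0.58 -0.01] -3.386851872282601e-05
```

View pics/w17.png

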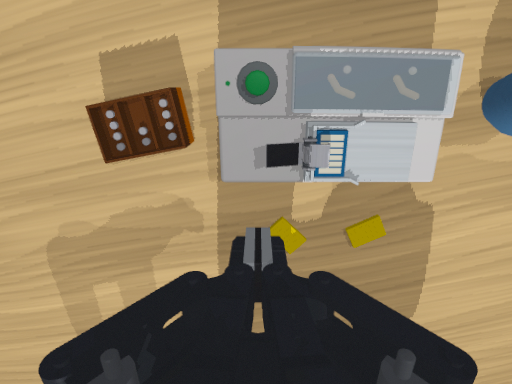

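View pics/scene17.png

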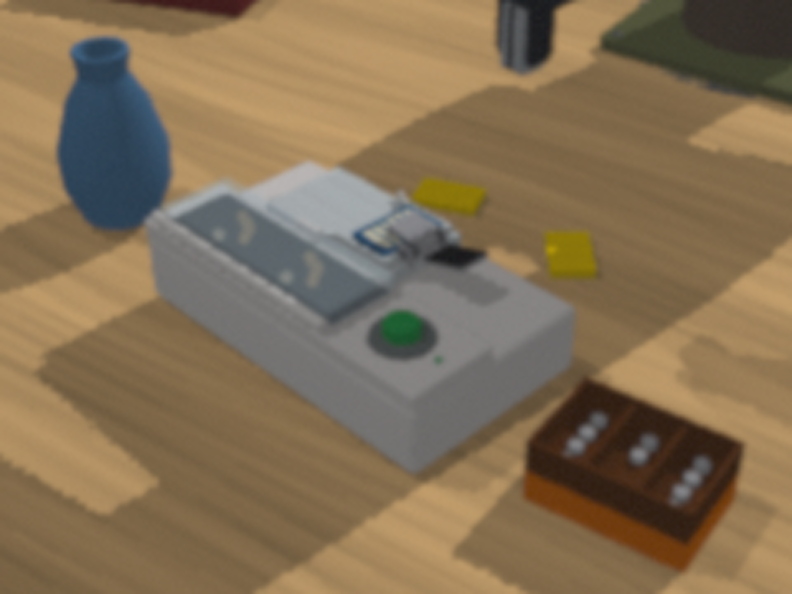

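The blue cassette (w17 ≈ (331,153)) sits against the stops with the jaw on it. The button at (257,83) is up, the vase and trays have not moved, and the robot is clear.

```bash
python3 -c "
from station import r
print(r.job_done())"
```

```text
the job is handed in; nothing more can be done
None
```

The job is done and handed in at about 14 s of the 48 s allowed; the hand-in gave no verdict.

**What I did**
- One fingertip held the clip's black tail down. The other pushed the blue cassette under the raised jaw until the arm stalled against the end stops at about 11 N.
- I eased off the push, then raised both fingers so the jaw closed on the cassette.
- I pressed the green button with the closed fingers and then backed the arm clear.

**Last checks**
- **Cassette:** after release, the wrist camera put it at about y 5.1 mm in the box's frame (home is 5.0) and square to the box to within about 0.02 rad. Its x came out about 1 mm off the midline, which is within calibration error. I measured this before the button press; the final pictures look the same but I did not measure again.
- **Clip:** the final pictures show the jaw resting on the cassette. I had no direct reading of the clip angle or clamp force, so those rest on the pictures.
- **Button:** it bottomed at tool height 65.8 mm with the force rising to 15 N, and it is up again in the last views.
- **Vase and trays:** they look unmoved in the final pictures, which I compared by eye only.

**Disagreements**
- **Box edges:** the box's rounded edges and its other features gave y positions about 1 mm apart, so I shifted the box pose by 1 mm.
- **Fingertip height:** for a moment I took the open fingertips to be lower than they were. The scene camera showed this before anything was touched.

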